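# Zero the bench scale under its draught cover

### The job

Before the wax is weighed, zero the little bench scale with its empty dish standing on the pan: with closed fingertips push the open draught cover gently down until it is fully shut, then press the blue key all the way down, let it spring back and withdraw. Do not press the red or grey key, do not shift or lift the scale or touch the dish on its pan, grasp nothing, and leave the other things on the trolley undisturbed.

Things in the scene. Friction and masses are not known exactly. Their poses are not given: they have to be found in the camera images.
- scale: pale grey bench scale, loose on rubber feet, 1.3 kg; mm here and below: 175 deep (its x), 120 wide (its y). Origin: centre of its underside; keys at its front (-x), z up. Case top at z 40; at the rear a square draught shield of thin clear walls (x -6 to 80, y -43 to 43, rim at z 74) round a steel pan (72 diameter, top at z 46); before it a sloping display (x -39 to -11, z 46 rising to 53)
- cover (a joint): angle (rad) of the clear draught cover with dark grey frame: 0 = flat shut on the shield's rim, positive = open, front edge raised; at most 1.25; starts 0.5 to 0.95. It hinges on the shield's rear rim about the scale's y axis; the hinge is stiff (0.04 N m) and stays where it is left, so a push of about 1 N closes it.
- cover_edge (a point): middle of the cover's front (free) edge, on the upper face; it moves with the cover. The cover is 90 from hinge to front edge, 94 wide, 4 thick (frame 5).
- cover_hinge (a point): middle of the cover's hinge line, fixed to the scale at its (80, 0, 74); the shut cover's upper face is 4 to 5 above it and extends 90 towards the scale's -x
- tare_key (a joint): travel (m) of the blue key: 0 = up, 0.005 = fully down. Springs back by itself; 1.5 N to start, 5 N fully down
- tare_top (a point): centre of the blue key's top face; it moves with the key. Key 19 by 19, standing 8 above the case (3 when down); the middle one of the row of three, at scale (-64, 0, 48) when up; 37 from the centre of each neighbour
- unit_key (a joint): travel (m) of the pale grey key at the scale's -y end of the row, same make as the blue one; to be left alone
- unit_top (a point): centre of the grey key's top face, at scale (-64, -37, 48)
- power_key (a joint): travel (m) of the red key at the scale's +y end of the row; to be left alone
- power_top (a point): centre of the red key's top face, at scale (-64, 37, 48)
- weigh_dish: small loose aluminium weighing dish, 58 diameter at the rim, 16 high, on the scale's pan; origin at the centre of its underside, at scale z 46; the shut cover clears it
- wax_injector: tall blue wax injector with a grey top and a black gauge, fixed to the left of the work, 222x212x456; origin at the centre of its underside; keep clear of it
- tool_tumbler: tumbler of upright hand tools, fixed, about 80 across and 190 high; origin at the centre of its underside; keep clear of it
- steel_block: flat square steel bench block, 64x64x18 (mm), loose bystander; origin at the centre of its underside
- wax_bar: green wax block, 36x60x16 (mm), loose bystander; origin at the centre of its underside
- flux: red flux bottle with a white nozzle, 42 diameter, 115 high (mm), loose bystander; origin at the centre of its underside
- glue: clear-white glue bottle with a nozzle, 37 diameter, 111 high (mm), loose bystander; origin at the centre of its underside
- tin_a: round pale metal tin, 46 diameter, 26 high (mm), loose bystander; origin at the centre of its underside
- tin_b: round red-brown tin, 58 diameter, 26 high (mm), loose bystander; origin at the centre of its underside
- tweezer: steel tweezers, 128 long, 6 high (mm), loose bystander; origin at the centre of its underside
- plier: pliers with red grips, 126 long, 10 high (mm), loose bystander; origin at the centre of its underside

How it is judged:
By the outcome, as a careful person would: the job done as asked, in the order asked, and still so for the second after the job is handed in, with the robot touching nothing.
It also fails if it takes over 42 s, if anything falls off the work surface, if the arm or the gripper's body presses on something with over 40 N, if the wrist force passes 120 N, or if a joint passes its speed limit or range.

### The arm

A 6-joint arm with a two-finger parallel gripper is mounted at the origin on a cart in front of the work surface, level with it; the furniture and walls round the work are solid. World frame = base frame: x ahead of the robot, y to its left, z up, the work surface at z = 0. Lengths are in m, angles in rad, forces in N, time in s.
With the tool pointing down it reaches from about 0.3 to 0.775 m from the base axis. Payload 14.6 kg.
Tool frame: the origin (TCP) lies midway between the tips of the shut fingers; the grasp point (between the pads) lies 19 mm behind it; z points along the fingers, y is the line along which they close (so a half turn about z gives the same grasp; the last joint's range is limited). The gripper opens to 94 mm and grips with 3 to 60 N. Pads are 16 mm wide; open, the fingers measure 119 mm over their backs; the gripper's body (75 mm by 177 mm) begins 78 mm behind the grasp point.
Start: joints at [1.214, 0.3, 1.521, -0, 1.321, -0.067], TCP at [0.157, 0.527, 0.205] pointing down, gripper open.
Joint ranges: [-3.03, 3.03], [-0.79, 2.21], [0.23, 2.52], [-1.04, 4.18], [0, 3.07], [-2.55, 2.55]. Speed limits (rad/s): [2.22, 2.22, 2.57, 3.14, 3.14, 3.14].

### API

Orientations are given as [roll, pitch, yaw] about the fixed x, y, z axes, in that order (R = Rz(yaw) Ry(pitch) Rx(roll)).
In Python, from station import * gives the robot as it stands.
- The arm moves only by the tool send_rows, never from a script. Its argument "targets" is a list of rows, each an object of numbers: "x", "y", "z": the shift along the world's x, y, z in units of 0.2 m (1.0 is 0.2 m); "spin": the turn about the world's z in units of pi/2 rad (1.0 is pi/2 rad); "claw": the finger opening in mm, from 0 to 94. A call has 1 to 20 rows; each row shifts and turns the commanded pose from where the row before left it; what a row does not reach is not made up. A row lasts 1/10 s, in which the tool goes at most 50 mm and 8.59 degrees, less where a joint would pass 70% of its speed; a pose out of reach is approached as far as the arm can. A call with a number of a shift or a turn outside -1 to 1 is refused whole. A call with a gripper value outside its range is refused whole. The fingers move at their own pace and stop on an object; "force" is the grip in N (left out, the last holds). Time passes only in rows, so rows that do not move let the fingers close. It gives the time, the measured TCP pose, the force, the opening and the grip force at its end, in the units of the state.
- get_obs(): the state, without advancing time (a new reading comes with each control period).
- camera(name): name is "scene" or "side" or "wrist"; returns the picture (384x512x3 uint8, blue, green, red); there is no depth.
- camera_model(name): a dict with "fovy" (degrees; the focal length in pixels is half the picture's height over the tangent of half this angle, whatever the lens; pixels are square), "cx", "cy" (the principal point, pixels), "dist" ([k1, k2, p1, p2, k3] as OpenCV has them; the pictures are not rectified), "T" (4x4, takes a point from camera to world coordinates). Camera axes: x right, y down, z forward; pixel columns grow to the right and rows downward; lengths in m; the calibration is good to about 2 mm. A picture is of the moment at which its call begins: read the wrist's pose just before it. camera_model takes no time and is no camera call; for the wrist camera it gives the pose at the moment of the call.
- hand_in(): hands the job in; it is judged then, once.
The state is a dict: "time_s": time; "qpos": joint angles; "joint_vel": joint speeds; "tau": joint torques, N m; "ee_pos": TCP position; "eef_rot": TCP orientation; "force": force on the tool from outside, world axes, zero at the start; "moment": the same for the moment, N m; "grip_width": finger opening in m; "grip_force": force on a finger pad.
Only numpy, scipy, OpenCV 4.12 (cv2) and the standard library are available. Lean on these libraries where they do the work, as an engineer would, in place of code of your own. Each camera call takes 0.05 s, during which the arm holds its last target. There are 200 camera calls.

## Working session

There is one attempt and no reset: what is moved stays moved. The work goes in short steps, Python scripts to look and compute and a tool call to move; the robot and the scene stay as the last step left them, time stands still between calls to the robot, and variables do not carry over. Pictures are saved under pics/ and viewed, at most 10 in all, crops included, and the job is handed in when it is done.

Besides the shell and the picture viewer there is one more tool, called after "Request:" in YAML: its name, and indented under it one key for each argument. send_rows: Moves the arm, as the interface text tells. Its arguments: {"type":"object","properties":{"targets":{"type":"array"},"force":{"type":"number"}},"required":["targets"]}

```bash
mkdir -p pics; ls; python3 - <<'E'
from station import *
import cv2,numpy as np
o=get_obs();print(o['time_s'],o['ee_pos'],o['eef_rot'],o['grip_width'])
for n in ['scene','side','wrist']:
    m=camera_model(n);print(n,m['fovy'],m['cx'],m['cy'],m['dist'],np.round(m['T'],3).tolist())
    cv2.imwrite(f'pics/{n}0.png',camera(n))
E
```

```text
pics
0.0 [0.15707523 0.5267947  0.20487006] [-3.14038066e+00 -6.51655795e-05  2.85177788e+00] 0.09398581908229983
scene 50.11998311039389 255.3343434955515 187.7874802180759 [-0.02796343  0.          0.          0.          0.        ] [[0.891, -0.285, 0.355, 0.181], [-0.455, -0.584, 0.673, -0.636], [0.015, -0.76, -0.649, 0.722], [0.0, 0.0, 0.0, 1.0]]
side 45.778259037139286 255.20393434260464 185.07906975509462 [-0.09542688  0.          0.          0.          0.        ] [[0.844, -0.361, 0.397, 0.079], [-0.536, -0.582, 0.611, -0.667], [0.011, -0.728, -0.685, 0.87], [0.0, 0.0, 0.0, 1.0]]
wrist 62.25978235570269 260.52752235874794 189.9567201414914 [0.02794807 0.         0.         0.         0.        ] [[0.286, 0.932, 0.224, 0.093], [0.958, -0.278, -0.067, 0.547], [-0.001, 0.233, -0.972, 0.383], [0.0, 0.0, 0.0, 1.0]]
```

View pics/scene0.png

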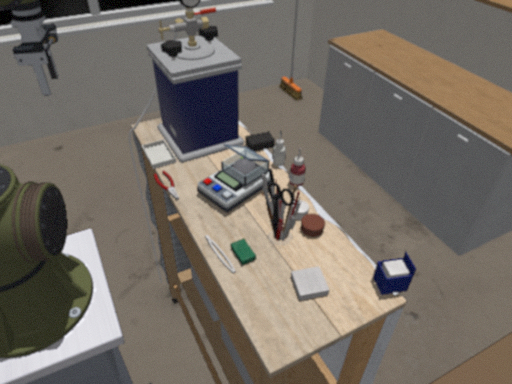

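View pics/side0.png

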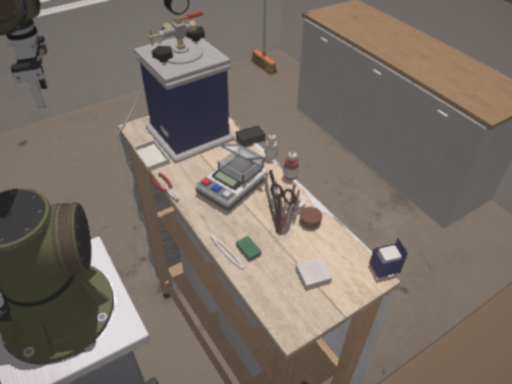

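The scale stands mid-table: in the scene view the red key is at about (208,181), the blue at (217,188), and the cover is open at about (245,155). The tumbler is at (283,210) and the injector is behind and to the left.

```bash
cat > h.py <<'E'
from station import *
import cv2,numpy as np
def ray(m,p):
    f=192/np.tan(np.radians(m['fovy']/2))
    K=np.array([[f,0,m['cx']],[0,f,m['cy']],[0,0,1]])
    u=cv2.undistortPoints(np.array([[p]],float),K,np.array(m['dist']))[0,0]
    T=np.array(m['T']);return T[:3,3],T[:3,:3]@np.array([u[0],u[1],1])
def onz(m,p,z):
    o,d=ray(m,p);return o+d*(z-o[2])/d[2]
def proj(m,P):
    f=192/np.tan(np.radians(m['fovy']/2))
    K=np.array([[f,0,m['cx']],[0,f,m['cy']],[0,0,1]])
    T=np.linalg.inv(m['T']);return cv2.projectPoints(np.array(P,float).reshape(-1,1,3),cv2.Rodrigues(T[:3,:3])[0],T[:3,3],K,np.array(m['dist']))[0][:,0]
def tri(a,pa,b,pb):
    o1,d1=ray(a,pa);o2,d2=ray(b,pb)
    s=np.linalg.lstsq(np.c_[d1,-d2],o2-o1,rcond=None)[0]
    return (o1+d1*s[0]+o2+d2*s[1])/2
def blobs(im,kind,roi=None,mn=8):
    h=cv2.cvtColor(im,cv2.COLOR_BGR2HSV)
    if kind=='blue':k=cv2.inRange(h,(100,150,110),(125,255,255))
    else:k=cv2.inRange(h,(0,150,110),(8,255,255))|cv2.inRange(h,(172,150,110),(180,255,255))
    if roi:
        q=np.zeros_like(k);x0,y0,x1,y1=roi;q[y0:y1,x0:x1]=k[y0:y1,x0:x1];k=q
    n,l,s,c=cv2.connectedComponentsWithStats(k)
    return [(s[i,4],np.round(c[i],1)) for i in range(1,n) if s[i,4]>=mn]
E
python3 - <<'E'
from h import *
for n in ['scene','side']:
    im=cv2.imread(f'pics/{n}0.png');m=camera_model(n)
    for k in ['blue','red']:
        for a,c in blobs(im,k,(190,165,250,210)): print(n,k,a,c,onz(m,c,.046))
    cv2.imwrite(f'pics/{n}c.png',cv2.resize(im[125:215,185:285],None,fx=6 if n=='scene' else 6,fy=6,interpolation=cv2.INTER_CUBIC))
a=cv2.imread('pics/scenec.png');b=cv2.imread('pics/sidec.png')
cv2.imwrite('pics/both.png',cv2.resize(np.vstack([a,b]),(600,1080))[:, :])
cv2.imwrite('pics/both.png',cv2.resize(np.hstack([a,b]),(800,360)))
E
```

```text
scene blue 36 [216.6 187.4] [0.46251881 0.10905814 0.046     ]
scene red 31 [207.1 180.9] [0.4506052  0.14364981 0.046     ]
side blue 17 [216. 187.] [0.46461865 0.11615628 0.046     ]
side red 19 [205.5 181.2] [0.45165046 0.15064993 0.046     ]
```

View pics/sidec.png

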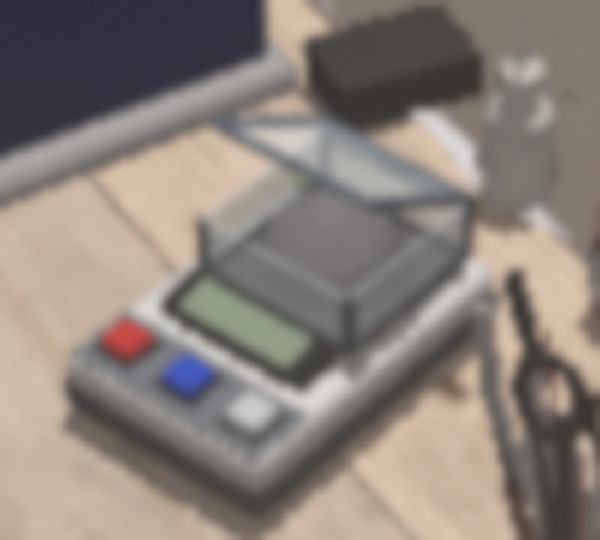

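```bash
python3 - <<'E'
from h import *
a,b=camera_model('scene'),camera_model('side')
B=tri(a,[216.6,187.4],b,[216,187]);R=tri(a,[207.1,180.9],b,[205.5,181.2]);print('tri',B,R)
B=np.array([.4635,.1125,.048]);yaw=np.arctan2(.0122,.0346);print('yaw',yaw)
Rz=cv2.Rodrigues(np.array([0,0,yaw]))[0]
o=B-Rz@[-.064,0,.048]
S=lambda p:o+Rz@np.array(p)
print('origin',o,'hinge',S([.08,0,.074]))
cp=lambda p:(np.array(p)-[185,125])*6
print('rim',cp(proj(b,[S([x,y,.074]) for x,y in [(-.006,.043),(-.006,-.043),(.08,-.043),(.08,.043)]])))
for t in (.5,.65,.8,.95):
    print(t,cp(proj(b,[S([.08-.09*np.cos(t),y,.076+.09*np.sin(t)]) for y in (.047,-.047)])))
print('tumbler base?',onz(a,[282,238],0),'inj corner',onz(a,[238,150],0),'flux',onz(a,[295,186],0),'glue',onz(a,[278,165],0))
E
```

```text
tri [0.47552831 0.14047839 0.01891403] [0.46354728 0.17854508 0.01678762]
yaw 0.3389902255911719
origin [0.52385782 0.13378224 0.        ] hinge [0.59930509 0.16038503 0.074     ]
rim [[199.30836142 222.22685462]
 [347.19764257 302.39177143]
 [467.13394424 203.62371595]
 [321.32714331 129.55625664]]
0.5 [[198.57501607 132.46084685]
 [364.11777857 218.88382502]]
0.65 [[208.52494812 104.17409703]
 [374.91914214 189.7956292 ]]
0.8 [[221.06336575  76.22285909]
 [388.15385804 160.92157377]]
0.95 [[235.8626111   49.3623243 ]
 [403.47246182 133.04718118]]
tumbler base? [ 0.54865659 -0.07897234  0.        ] inj corner [0.60819972 0.29267017 0.        ] flux [0.67597509 0.07151744 0.        ] glue [0.6806438  0.17418961 0.        ]
```

The projected rim matches the picture closely. The cover is open at about 0.57 rad, and the scale's yaw is about 0.34. I'll close the fingers and go round above the keys.

Request:
send_rows:
  targets:
    - {"x": 0.09, "y": -0.175, "spin": 0.031, "claw": 0}
    - {"x": 0.09, "y": -0.175, "spin": 0.031, "claw": 0}
    - {"x": 0.09, "y": -0.175, "spin": 0.031, "claw": 0}
    - {"x": 0.09, "y": -0.175, "spin": 0.031, "claw": 0}
    - {"x": 0.09, "y": -0.175, "spin": 0.031, "claw": 0}
    - {"x": 0.09, "y": -0.175, "spin": 0.031, "claw": 0}
    - {"x": 0.09, "y": -0.175, "spin": 0.031, "claw": 0}
    - {"x": 0.09, "y": -0.175, "spin": 0.031, "claw": 0}
    - {"x": 0.12, "y": -0.16, "spin": 0.031, "claw": 0}
    - {"x": 0.12, "y": -0.16, "spin": 0.031, "claw": 0}
    - {"x": 0.12, "y": -0.16, "spin": 0.031, "claw": 0}
    - {"x": 0.12, "y": -0.16, "spin": 0.031, "claw": 0}
    - {"x": 0.12, "y": -0.16, "spin": 0.031, "claw": 0}
    - {"claw": 0}
    - {"claw": 0}
    - {"claw": 0}

```text
schema error: expected keys x, y, z, spin, claw
```

```bash
python3 - <<'E'
from h import *
o=get_obs();print(o['time_s'],o['ee_pos'],o['eef_rot'],o['grip_width'],o['force'])
m=camera_model('wrist');im=camera('wrist');cv2.imwrite('pics/w1.png',im)
for k in ['blue','red']:
    for a,c in blobs(im,k,mn=60): print(k,a,c,onz(m,c,.048))
E
```

```text
0.15 [0.15708038 0.5268926  0.20503026] [-3.14074472e+00 -8.52112238e-05  2.85180036e+00] 0.09401779881121705 [0.12870592 0.08700303 0.30941498]
red 111 [122.2 353.1] [0.31825895 0.30353266 0.048     ]
```

View pics/w1.png

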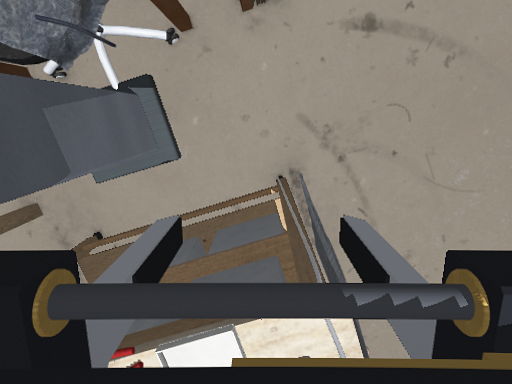

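The call was refused because every key is required, so the arm hasn't moved. The wrist picture only shows the floor and the table corner. I'll resend it with all the keys.

Request:
send_rows:
  targets:
    - {"x": 0.09, "y": -0.175, "z": 0, "spin": 0.031, "claw": 0}
    - {"x": 0.09, "y": -0.175, "z": 0, "spin": 0.031, "claw": 0}
    - {"x": 0.09, "y": -0.175, "z": 0, "spin": 0.031, "claw": 0}
    - {"x": 0.09, "y": -0.175, "z": 0, "spin": 0.031, "claw": 0}
    - {"x": 0.09, "y": -0.175, "z": 0, "spin": 0.031, "claw": 0}
    - {"x": 0.09, "y": -0.175, "z": 0, "spin": 0.031, "claw": 0}
    - {"x": 0.09, "y": -0.175, "z": 0, "spin": 0.031, "claw": 0}
    - {"x": 0.09, "y": -0.175, "z": 0, "spin": 0.031, "claw": 0}
    - {"x": 0.12, "y": -0.16, "z": 0, "spin": 0.031, "claw": 0}
    - {"x": 0.12, "y": -0.16, "z": 0, "spin": 0.031, "claw": 0}
    - {"x": 0.12, "y": -0.16, "z": 0, "spin": 0.031, "claw": 0}
    - {"x": 0.12, "y": -0.16, "z": 0, "spin": 0.031, "claw": 0}
    - {"x": 0.12, "y": -0.16, "z": 0, "spin": 0.031, "claw": 0}
    - {"x": 0, "y": 0, "z": 0, "spin": 0, "claw": 0}
    - {"x": 0, "y": 0, "z": 0, "spin": 0, "claw": 0}

```text
time_s: 1.7
ee_pos: [0.4211, 0.0867, 0.2051]
eef_rot: [3.141, -0.001, -2.801]
force: [-0.9, 0.5, 0.4]
grip_width: 0.0007
grip_force: 0.0
```

```bash
python3 - <<'E'
from h import *
o=get_obs();print(o['time_s'],o['ee_pos'],o['eef_rot'],o['grip_width'],o['force'])
m=camera_model('wrist');im=camera('wrist');cv2.imwrite('pics/w2.png',im)
for k in ['blue','red']:
    for a,c in blobs(im,k,mn=60): print(k,a,c,onz(m,c,.048))
E
```

```text
1.7 [0.42107649 0.08667345 0.20514776] [ 3.14127242e+00 -7.62740388e-04 -2.80061082e+00] 0.0007004933938191322 [-0.86198608  0.46463521  0.38484749]
red 409 [408.3 159.9] [0.35124995 0.22801156 0.048     ]
red 379 [398.9 182. ] [0.37617935 0.22902632 0.048     ]
red 250 [303.5 221.6] [0.45221607 0.14900609 0.048     ]
```

View pics/w2.png

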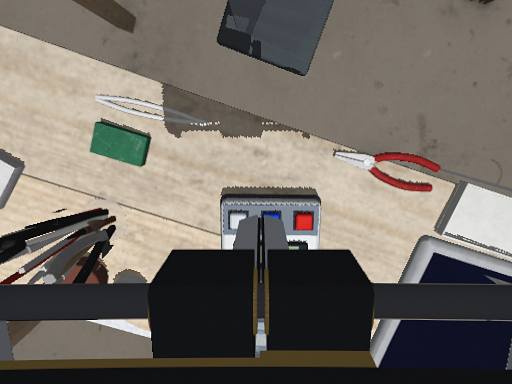

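The wrist view shows the keys in a row: grey at about (238,220), blue half hidden at (270,215) and red at (304,222). The fingertips are in front, and the cover is hidden by the gripper. The blue key is the midpoint of grey and red.

```bash
python3 - <<'E'
from h import *
m=camera_model('wrist');im=cv2.imread('pics/w2.png')
h=cv2.cvtColor(im,cv2.COLOR_BGR2HSV)
k=cv2.inRange(h,(0,0,205),(180,30,255));q=np.zeros_like(k);q[205:240,226:252]=k[205:240,226:252]
n,l,s,c=cv2.connectedComponentsWithStats(q);print(s[1:],c[1:])
i=1+np.argmax(s[1:,4]);x,y,w,hh,_=s[i]
G=onz(m,[x+w/2-.5,y+hh/2-.5],.048);R=onz(m,[303.5,221.6],.048)
d=R-G;B=(R+G)/2;yaw=np.arctan2(-d[0],d[1]);print('G',G,'R',R,np.linalg.norm(d),'B',B,'yaw',yaw)
X=np.array([np.cos(yaw),np.sin(yaw),0])
for e in (.05,.144):print('at',B+X*(.144-e) if e<.1 else 'hinge',B+X*.144)
E
```

```text
[[231 216  15  13 115]
 [226 235  10   5  46]] [[235.56521739 220.76521739]
 [230.15217391 236.97826087]]
G [0.47676168 0.08127634 0.048     ] R [0.45190994 0.14971481 0.048     ] 0.07281093738744113 B [0.46433581 0.11549558 0.048     ] yaw 0.3483194464408775
at [0.55269089 0.14757953 0.048     ] [0.59968827 0.16464547 0.048     ]
at hinge [0.59968827 0.16464547 0.048     ]
```

Request:
send_rows:
  targets:
    - {"x": 0.165, "y": 0.075, "z": 0, "spin": 0, "claw": 0}
    - {"x": 0.165, "y": 0.075, "z": 0, "spin": 0, "claw": 0}
    - {"x": 0.165, "y": 0.075, "z": 0, "spin": 0, "claw": 0}
    - {"x": 0.165, "y": 0.075, "z": 0, "spin": 0, "claw": 0}
    - {"x": 0, "y": 0, "z": -0.1, "spin": 0, "claw": 0}
    - {"x": 0, "y": 0, "z": -0.1, "spin": 0, "claw": 0}
    - {"x": 0, "y": 0, "z": -0.1, "spin": 0, "claw": 0}
    - {"x": 0, "y": 0, "z": -0.05, "spin": 0, "claw": 0}
    - {"x": 0, "y": 0, "z": 0, "spin": 0, "claw": 0}
    - {"x": 0, "y": 0, "z": 0, "spin": 0, "claw": 0}

```text
time_s: 2.75
ee_pos: [0.5533, 0.1476, 0.1364]
eef_rot: [-3.141, 0.001, -2.798]
force: [0.2, -0.3, 0.1]
grip_width: 0.0005
grip_force: 0.0
```

```bash
python3 - <<'E'
from h import *
o=get_obs();print(o['ee_pos'],o['force'])
a=camera('scene');b=camera('side')
f=lambda i:cv2.resize(i[85:215,175:300],None,fx=3.2,fy=3.2,interpolation=cv2.INTER_CUBIC)
cv2.imwrite('pics/d1.png',np.hstack([f(a),f(b)]))
E
```

```text
[0.55325494 0.14764793 0.13638141] [ 0.18770491 -0.34034089  0.13182764]
```

View pics/d1.png

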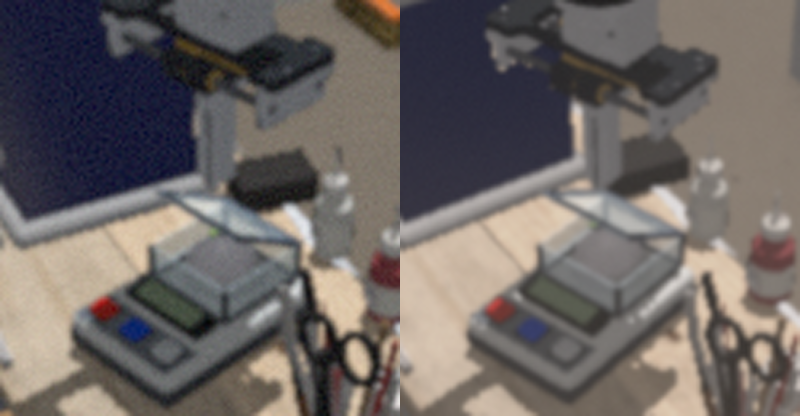

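The closed fingers hang just above the middle of the open cover, at about (215,185) in the left half, clear of the injector and the bottles. Next is a gentle push down.

Request:
send_rows:
  targets:
    - {"x": 0, "y": 0, "z": -0.02, "spin": 0, "claw": 0}
    - {"x": 0, "y": 0, "z": -0.02, "spin": 0, "claw": 0}
    - {"x": 0, "y": 0, "z": -0.02, "spin": 0, "claw": 0}
    - {"x": 0, "y": 0, "z": -0.02, "spin": 0, "claw": 0}
    - {"x": 0, "y": 0, "z": -0.02, "spin": 0, "claw": 0}
    - {"x": 0, "y": 0, "z": -0.02, "spin": 0, "claw": 0}
    - {"x": 0, "y": 0, "z": -0.02, "spin": 0, "claw": 0}
    - {"x": 0, "y": 0, "z": -0.02, "spin": 0, "claw": 0}

```text
time_s: 3.65
ee_pos: [0.5532, 0.1471, 0.1031]
eef_rot: [-3.142, 0.0, -2.798]
force: [0.9, -0.1, -0.3]
grip_width: 0.0005
grip_force: 0.2
```

Request:
send_rows:
  targets:
    - {"x": 0, "y": 0, "z": -0.02, "spin": 0, "claw": 0}
    - {"x": 0, "y": 0, "z": -0.02, "spin": 0, "claw": 0}
    - {"x": 0, "y": 0, "z": -0.02, "spin": 0, "claw": 0}
    - {"x": 0, "y": 0, "z": -0.02, "spin": 0, "claw": 0}
    - {"x": 0, "y": 0, "z": -0.01, "spin": 0, "claw": 0}
    - {"x": 0, "y": 0, "z": 0, "spin": 0, "claw": 0}

```text
time_s: 4.25
ee_pos: [0.553, 0.147, 0.0851]
eef_rot: [3.142, -0.001, -2.798]
force: [-0.1, 0.4, 0.8]
grip_width: 0.0009
grip_force: 0.0
```

Request:
send_rows:
  targets:
    - {"x": 0, "y": 0, "z": -0.005, "spin": 0, "claw": 0}
    - {"x": 0, "y": 0, "z": -0.005, "spin": 0, "claw": 0}
    - {"x": 0, "y": 0, "z": -0.005, "spin": 0, "claw": 0}
    - {"x": 0, "y": 0, "z": -0.005, "spin": 0, "claw": 0}
    - {"x": 0, "y": 0, "z": -0.005, "spin": 0, "claw": 0}
    - {"x": 0, "y": 0, "z": 0, "spin": 0, "claw": 0}

```text
time_s: 4.85
ee_pos: [0.5531, 0.147, 0.0803]
eef_rot: [3.142, -0.0, -2.798]
force: [-0.4, -0.3, -0.4]
grip_width: 0.0004
grip_force: 0.0
```

Request:
send_rows:
  targets:
    - {"x": 0, "y": 0, "z": -0.005, "spin": 0, "claw": 0}
    - {"x": 0, "y": 0, "z": 0, "spin": 0, "claw": 0}

```text
time_s: 5.05
ee_pos: [0.5532, 0.1471, 0.0794]
eef_rot: [-3.142, 0.0, -2.798]
force: [0.1, -0.5, -0.3]
grip_width: 0.0004
grip_force: 0.0
```

Request:
send_rows:
  targets:
    - {"x": 0, "y": 0, "z": -0.005, "spin": 0, "claw": 0}
    - {"x": 0, "y": 0, "z": 0, "spin": 0, "claw": 0}

```text
time_s: 5.25
ee_pos: [0.5531, 0.147, 0.0783]
eef_rot: [3.142, -0.0, -2.798]
force: [0.2, 0.2, -0.1]
grip_width: 0.0007
grip_force: 0.0
```

Request:
send_rows:
  targets:
    - {"x": 0, "y": 0, "z": -0.003, "spin": 0, "claw": 0}
    - {"x": 0, "y": 0, "z": 0, "spin": 0, "claw": 0}

```text
time_s: 5.45
ee_pos: [0.5532, 0.147, 0.0782]
eef_rot: [-3.142, 0.0, -2.798]
force: [-1.4, -0.4, 3.9]
grip_width: 0.001
grip_force: 2.0
```

Request:
send_rows:
  targets:
    - {"x": 0, "y": 0, "z": -0.003, "spin": 0, "claw": 0}
    - {"x": 0, "y": 0, "z": 0, "spin": 0, "claw": 0}

```text
time_s: 5.65
ee_pos: [0.5533, 0.1471, 0.078]
eef_rot: [-3.141, 0.0, -2.798]
force: [-5.4, -0.8, 9.7]
grip_width: 0.0006
grip_force: 4.8
```

```bash
python3 - <<'E'
from h import *
o=get_obs();print(o['ee_pos'],o['force'])
a=camera('scene');b=camera('side')
f=lambda i:cv2.resize(i[110:215,185:285],None,fx=4,fy=4,interpolation=cv2.INTER_CUBIC)
cv2.imwrite('pics/d2.png',np.hstack([f(a),f(b)]))
E
```

```text
[0.5532538  0.1470763  0.07803023] [-5.36244987 -0.83414083  9.74628604]
```

View pics/d2.png

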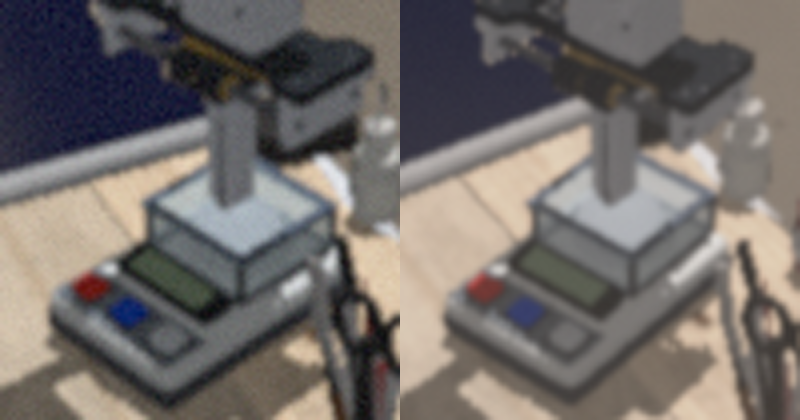

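The cover is flat on the rim, with 9.7 N at z 0.078, and the key row looks unmoved. I'll lift straight up and move over the blue key.

Request:
send_rows:
  targets:
    - {"x": 0, "y": 0, "z": 0.01, "spin": 0, "claw": 0}
    - {"x": 0, "y": 0, "z": 0.04, "spin": 0, "claw": 0}
    - {"x": 0, "y": 0, "z": 0.1, "spin": 0, "claw": 0}
    - {"x": 0, "y": 0, "z": 0.05, "spin": 0, "claw": 0}
    - {"x": -0.11, "y": -0.041, "z": 0, "spin": 0, "claw": 0}
    - {"x": -0.11, "y": -0.041, "z": 0, "spin": 0, "claw": 0}
    - {"x": -0.11, "y": -0.041, "z": 0, "spin": 0, "claw": 0}
    - {"x": -0.11, "y": -0.041, "z": 0, "spin": 0, "claw": 0}
    - {"x": 0, "y": 0, "z": -0.1, "spin": 0, "claw": 0}
    - {"x": 0, "y": 0, "z": -0.1, "spin": 0, "claw": 0}
    - {"x": 0, "y": 0, "z": 0, "spin": 0, "claw": 0}
    - {"x": 0, "y": 0, "z": 0, "spin": 0, "claw": 0}

```text
time_s: 6.95
ee_pos: [0.4653, 0.1143, 0.0777]
eef_rot: [-3.142, -0.0, -2.798]
force: [0.4, 0.0, 0.4]
grip_width: 0.0006
grip_force: 0.0
```

```bash
python3 - <<'E'
from h import *
o=get_obs();print(o['ee_pos'],o['force'])
m=camera_model('wrist');w=camera('wrist');a=camera('scene');b=camera('side')
for n,i in (('scene',a),('side',b)):
    for k in('red','blue'):
        for c in blobs(i,k,(190,165,250,210),4):print(n,k,c,onz(camera_model(n),c[1],.046))
for k in ['blue','red']:
    for s,c in blobs(w,k,(180,180,400,384),mn=40): print(k,s,c,onz(m,c,.048))
f=lambda i:cv2.resize(i[120:215,185:275],None,fx=3.6,fy=3.6,interpolation=cv2.INTER_CUBIC)[:342]
cv2.imwrite('pics/d3.png',np.hstack([f(a),f(b)]))
cv2.imwrite('pics/w3.png',w)
W=cv2.resize(w[150:310,150:390],None,fx=2.7,fy=2.7)
cv2.imwrite('pics/e3.png',cv2.copyMakeBorder(cv2.resize(np.vstack([cv2.resize(np.hstack([f(a),f(b)]),(648,342)),cv2.resize(W,(648,432))]),(500,597)),0,0,0,0,0))
E
```

```text
[0.465335   0.11429523 0.07773989] [0.42846747 0.01119613 0.37335969]
scene red (np.int32(26), array([207.7, 180.9])) [0.45199498 0.14297245 0.046     ]
scene blue (np.int32(15), array([218. , 186.4])) [0.46724169 0.11111377 0.046     ]
side red (np.int32(18), array([205.9, 181.1])) [0.45274314 0.15043559 0.046     ]
blue 222 [260.1 208.4] [0.46191145 0.11316779 0.048     ]
red 511 [313.8 215.6] [0.45437338 0.14957872 0.048     ]
```

View pics/e3.png

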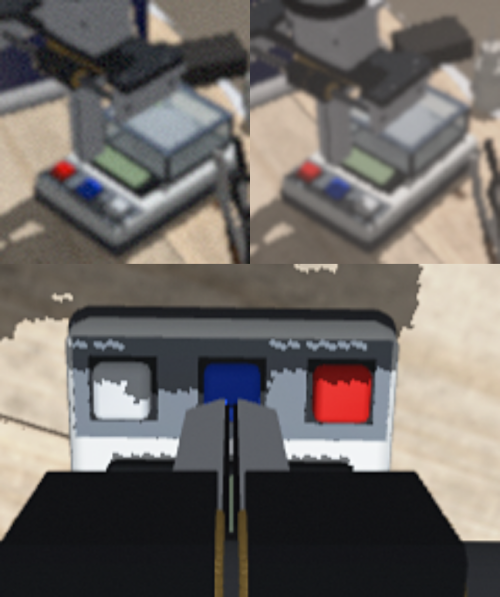

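The cover stays shut. The fingertips are centred on the blue key, within 2 mm of (.4635,.115), with grey and red well clear. Now I'll press.

Request:
send_rows:
  targets:
    - {"x": -0.006, "y": 0, "z": -0.06, "spin": 0, "claw": 0}
    - {"x": 0, "y": 0, "z": -0.05, "spin": 0, "claw": 0}
    - {"x": 0, "y": 0, "z": -0.02, "spin": 0, "claw": 0}
    - {"x": 0, "y": 0, "z": 0, "spin": 0, "claw": 0}
    - {"x": 0, "y": 0, "z": -0.01, "spin": 0, "claw": 0}
    - {"x": 0, "y": 0, "z": -0.01, "spin": 0, "claw": 0}
    - {"x": 0, "y": 0, "z": 0, "spin": 0, "claw": 0}

```text
time_s: 7.8
ee_pos: [0.4642, 0.1143, 0.0473]
eef_rot: [-3.142, 0.0, -2.798]
force: [-0.5, 0.7, 2.3]
grip_width: 0.0006
grip_force: 1.0
```

Request:
send_rows:
  targets:
    - {"x": 0, "y": 0, "z": -0.005, "spin": 0, "claw": 0}
    - {"x": 0, "y": 0, "z": -0.005, "spin": 0, "claw": 0}
    - {"x": 0, "y": 0, "z": 0, "spin": 0, "claw": 0}

```text
time_s: 8.1
ee_pos: [0.4642, 0.1143, 0.0454]
eef_rot: [-3.142, 0.001, -2.798]
force: [-0.4, 0.1, 3.7]
grip_width: 0.0004
grip_force: 1.7
```

Request:
send_rows:
  targets:
    - {"x": 0, "y": 0, "z": -0.005, "spin": 0, "claw": 0}
    - {"x": 0, "y": 0, "z": -0.005, "spin": 0, "claw": 0}
    - {"x": 0, "y": 0, "z": 0, "spin": 0, "claw": 0}

```text
time_s: 8.4
ee_pos: [0.4641, 0.1143, 0.0433]
eef_rot: [-3.142, 0.0, -2.798]
force: [1.1, -0.2, 4.3]
grip_width: 0.0006
grip_force: 2.4
```

Request:
send_rows:
  targets:
    - {"x": 0, "y": 0, "z": -0.003, "spin": 0, "claw": 0}
    - {"x": 0, "y": 0, "z": 0, "spin": 0, "claw": 0}

```text
time_s: 8.6
ee_pos: [0.4642, 0.1143, 0.0431]
eef_rot: [-3.141, 0.001, -2.798]
force: [-2.3, 0.7, 11.3]
grip_width: 0.0002
grip_force: 5.2
```

Request:
send_rows:
  targets:
    - {"x": 0, "y": 0, "z": -0.002, "spin": 0, "claw": 0}
    - {"x": 0, "y": 0, "z": 0, "spin": 0, "claw": 0}

```text
time_s: 8.8
ee_pos: [0.4643, 0.1143, 0.043]
eef_rot: [-3.141, 0.001, -2.798]
force: [-4.1, -0.9, 15.6]
grip_width: 0.0002
grip_force: 7.6
```

The key bottomed out: the force jumped to 15.6 N at z 0.043. I'll withdraw upward and back.

Request:
send_rows:
  targets:
    - {"x": 0, "y": 0, "z": 0.01, "spin": 0, "claw": 0}
    - {"x": 0, "y": 0, "z": 0.02, "spin": 0, "claw": 0}
    - {"x": 0, "y": 0, "z": 0.03, "spin": 0, "claw": 0}
    - {"x": 0, "y": 0, "z": 0.1, "spin": 0, "claw": 0}
    - {"x": 0, "y": 0, "z": 0.15, "spin": 0, "claw": 0}
    - {"x": 0, "y": 0, "z": 0.2, "spin": 0, "claw": 0}
    - {"x": 0, "y": 0, "z": 0.2, "spin": 0, "claw": 0}
    - {"x": -0.15, "y": -0.1, "z": 0.1, "spin": 0, "claw": 0}
    - {"x": -0.15, "y": -0.1, "z": 0, "spin": 0, "claw": 0}
    - {"x": 0, "y": 0, "z": 0, "spin": 0, "claw": 0}
    - {"x": 0, "y": 0, "z": 0, "spin": 0, "claw": 0}

```text
time_s: 9.9
ee_pos: [0.4038, 0.0741, 0.2046]
eef_rot: [-3.142, 0.001, -2.799]
force: [-0.8, -0.1, -0.3]
grip_width: 0.0006
grip_force: 0.0
```

```bash
python3 - <<'E'
from h import *
o=get_obs();print(o['ee_pos'],o['force'])
a=camera('scene');b=camera('side')
for n,i in (('scene',a),('side',b)):
    for k in('red','blue'):
        for c in blobs(i,k,(190,165,250,210),4):print(n,k,c,onz(camera_model(n),c[1],.046))
f=lambda i:cv2.resize(i[110:215,185:285],None,fx=4,fy=4,interpolation=cv2.INTER_CUBIC)
cv2.imwrite('pics/d4.png',np.hstack([f(a),f(b)]))
E
```

```text
[0.4038231  0.07413091 0.20459846] [-0.76503546 -0.10565527 -0.26495099]
scene red (np.int32(30), array([207.3, 181. ])) [0.45091654 0.14304716 0.046     ]
scene blue (np.int32(35), array([216.6, 187.3])) [0.46267135 0.10941857 0.046     ]
side red (np.int32(21), array([205.6, 181.2])) [0.45187751 0.15050927 0.046     ]
side blue (np.int32(17), array([216., 187.])) [0.46461865 0.11615628 0.046     ]
```

View pics/d4.png

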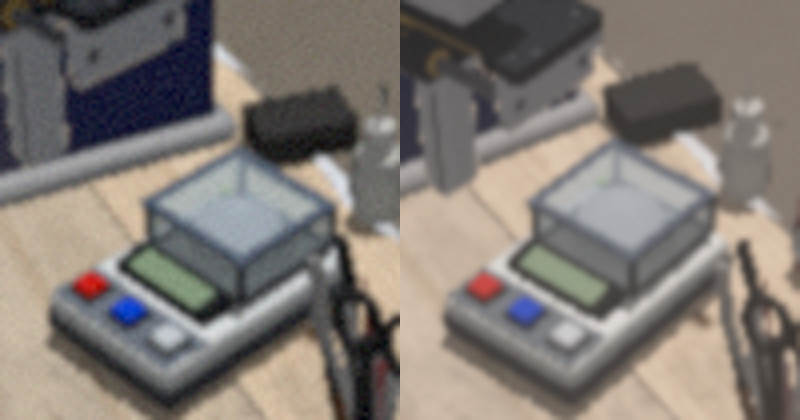

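The cover is flat shut and the blue key is back up. The red and blue keys are within half a pixel of where they started, so the scale hasn't shifted, and the arm is clear.

```bash
python3 -c "
from station import *
print(hand_in())"
```

```text
the job is handed in; nothing more can be done
None
```

The draught cover is fully shut and the blue key was pressed all the way down and sprang back; the arm is withdrawn, the scale has not visibly shifted, and the job is handed in at about 10 s of robot time.

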